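Seat a filter glass in its cell and screw the retaining ring down

TASK

Lay the round amber filter in the bore of the filter cell, flat on its seat. Then set the brass hexagonal ring over it on the cell's neck, flange up and its black dots over the cell's white dots, and screw it clockwise only until it is snug, so that the filter stays clamped after you let go. Do not slam the ring down on the glass or over-tighten it, and leave the other things on the bench alone.

Things in the scene. Friction and masses are not known exactly. Their poses are not given: they have to be found in the camera images.
- cell_mouth (a point): Centre of the open top of the filter cell's neck, z up. Cell fixed to the bench: dark base 80 mm wide, 8 high; grey pedestal 48 mm wide up to 38; aluminium neck 36 mm outside, up to 54 mm (this point). Bore 31 mm wide, chamfered mouth; flat sprung seat 6.7 to 9.3 mm down, set differently each time. x axis points to cell_lug.
- cell_lug (a point): Tip of one of three steel lugs on the neck, 120 deg apart: pins 4 mm thick, tips 23.5 mm from the axis, centres 4 mm below the mouth; one lies on the cell's +x axis. Below each is a white dot on the base. The seat's spring holds 5 N and yields 1 mm per 90 N.
- filter_center (a point): Centre (half-way up) of the loose filter: amber glass in a dark rim, a disc 28 mm wide and 12 mm high, 40 g, lower edge chamfered 1.5 mm, lying flat. Seated, its top is 2.7 to 5.3 mm above the cell's mouth. It may be held by its upper 5 mm, lowered into the bore until the fingertips are just above the neck, and dropped the last 2 to 3 mm; a light push helps if it hangs.
- ring_center (a point): Centre (half-way up) of the loose brass ring: hexagon 60 mm across flats, 18 mm high, 160 to 260 g, flange up, z up. Flats face 0, 60, 120.. deg from its x axis, which points to ring_dot. Flange 4 mm thick, hole 20 mm; three ramps inside at the lower edge reach in to 20.5 mm from the axis. It may be let go over the neck and taken again; held up by the hand, it does not lie on the filter.
- ring_dot (a point): One of three black dots on the flange, 120 deg apart, 24 mm from the axis, each over a gap between ramps. Dots over lugs (within 8 deg): the ring sinks until its flange lies on the filter, centre 1 mm (+-1.3) below the mouth; else it stops some 8 mm higher. From there it bites after 27 to 77 deg clockwise: torque grows to 0.1 to 0.2 Nm and it draws the tool down. Snug is a few deg on (1 to 4 N per deg); over 20 N is too tight.
- calculator: bystander, loose on the bench: dark pocket calculator, 118 x 62 x 17 mm; origin at the centre of its underside
- coverslip_box: bystander, loose on the bench: small blue box, 48 x 64 x 20 mm; origin at the centre of its underside
- cuvette_box: bystander, loose on the bench: white box with a green knob, 58 x 82 x 40 mm; origin at the centre of its underside
- forceps: bystander, loose on the bench: steel forceps, 18 x 129 x 8 mm; origin at the centre of its underside
- marker: bystander, loose on the bench: white felt marker with dark cap, 15 x 131 x 15 mm; origin at the centre of its underside
Not all that is in view belongs to the job. There is more than one size of the part that bears cell_mouth; the job needs the middle-sized.

How it is judged:
By the outcome, as a careful person would: the job done as asked, in the order asked, and still so for the second after the job is handed in, with the robot touching nothing.
It also fails if it takes over 64 s, if anything falls off the work surface, if the arm or the gripper's body presses on something with over 40 N, if the wrist force passes 120 N, or if a joint passes its speed limit or range.

ROBOT

A 6-joint arm with a two-finger parallel gripper is mounted at the origin on a cart in front of the work surface, level with it; the furniture and walls round the work are solid. World frame = base frame: x ahead of the robot, y to its left, z up, the work surface at z = 0. Lengths are in m, angles in degrees, forces in N, time in s.
With the tool pointing down it reaches from about 0.3 to 0.875 m from the base axis. Payload 6.4 kg.
Tool frame: the origin (TCP) lies at the very end of the fingers, on their centre line; the grasp point (between the pads) lies 19 mm behind it (robot.tcp_to_grasp is the z of the grasp point in the tool frame, in m); z points along the fingers, y is the line along which they close (so a half turn about z gives the same grasp; the last joint's range is limited). The gripper opens to 88 mm and grips with 3 to 60 N. Pads are 18 mm wide; open, the fingers measure 123 mm over their backs; the gripper's body (75 mm by 187 mm) begins 45 mm behind the grasp point.
Start: joints at [-83.268, 10.359, 92.074, -0, 77.567, -11.82], TCP at [0.183, -0.545, 0.239] pointing down, gripper open.
Joint ranges: [-171.53, 171.53], [-51.25, 118.39], [17.06, 147.69], [-65.23, 245.23], [0, 150.52], [-178.68, 178.68]. Speed limits (degrees/s): [147.25, 147.25, 172.46, 180, 180, 180].

INTERFACE

Orientations are given as [roll, pitch, yaw] about the fixed x, y, z axes, in that order (R = Rz(yaw) Ry(pitch) Rx(roll)).
In Python, from workcell import robot gives the robot as it stands.
- The arm moves only by the shell command python3 -m creep 'ROWS' [OPENING]. ROWS is JSON, a list of rows, each a list of 4 numbers: the shift along the tool's x, y, z in cm, then the turn about the tool's z in degrees. In form: [[dx, dy, dz, yaw], ...]. A call has 1 to 10 rows; each row is the pose to reach, as a shift and turn from the pose commanded when the call began, along the tool's axes at that moment; what a row does not reach only later rows make up. A row lasts 1/12 s, in which the tool goes at most 41.7 mm and 7.16 degrees, less where a joint would pass 70% of its speed; a pose out of reach is approached as far as the arm can. A call with a gripper value outside its range is refused whole. OPENING is the gripper command: -1 is shut, 1 is fully open, values between are in proportion, set as the call begins (- or left out, the last holds). The fingers move at their own pace and stop on an object; the grip force is fixed at half the most. Time passes only in rows, so rows that repeat a pose let the fingers close. It gives the time, the measured TCP pose, the force, the opening and the grip force at its end, in the units of the state.
- robot.observe(): the state, without advancing time (a new reading comes with each control period).
- robot.capture(name): name is "side" or "top" or "wrist"; returns a dict with "image" (480x640x3 uint8, red, green, blue), "vfov" (degrees; the focal length in pixels is half the picture's height over the tangent of half this angle, whatever the lens; pixels are square), "cx", "cy" (the principal point, pixels), "k1" (the pictures are not rectified: a ray, as slopes to the right and down, at radius r is drawn at 1 + k1 r^2 times it, then the intrinsics apply), "eye" and "rotation" of the camera in the world. Camera axes: x right, y up, looking along -z (the intrinsics and any distortion apply to the point x, -y, -z); pixel columns grow to the right and rows downward; lengths in m; the calibration is good to about 2 mm. A picture is of the moment at which its call begins. There is no depth.
- robot.sign_off(): hands the job in; it is judged then, once.
The state is a dict: "t": time; "qpos": joint angles; "qvel": joint speeds; "joint_efforts": joint torques, N m; "eef_pos": TCP position; "ee_rot": TCP orientation; "ft_force": force on the tool from outside, world axes, zero at the start; "wrist_torque": the same for the moment, N m; "width": finger opening in m; "finger_force": force on a finger pad.
Only numpy, scipy, OpenCV 4.12 (cv2) and the standard library are available. Lean on these libraries where they do the work, as an engineer would, in place of code of your own. Each camera call takes 0.05 s, during which the arm holds its last target. There are 200 camera calls.

## Working session

There is one attempt and no reset: what is moved stays moved. The work goes in short steps, Python scripts to look and compute and a shell command to move; the robot and the scene stay as the last step left them, time stands still between calls to the robot, and variables do not carry over. Pictures are saved under pics/ and viewed, at most 10 in all, crops included, and the job is handed in when it is done.

```bash
ls; mkdir -p pics
cat > h.py <<'E'
import numpy as np, cv2
from workcell import robot
def cap(n, save=None):
    c=robot.capture(n)
    if save: cv2.imwrite('pics/'+save,c['image'][:,:,::-1])
    return c
def ray(c,u,v):
    f=240/np.tan(np.radians(c['vfov'])/2)
    d=np.array([(u-c['cx'])/f,(v-c['cy'])/f]); r=np.linalg.norm(d); s=r
    for _ in range(30): s=r/(1+c['k1']*s*s)
    p=d*(s/r if r>0 else 1)
    return np.array(c['eye']), np.array(c['rotation']).reshape(3,3)@np.array([p[0],-p[1],-1])
def plane(c,u,v,z):
    e,d=ray(c,u,v); return e+d*(z-e[2])/d[2]
def proj(c,P):
    f=240/np.tan(np.radians(c['vfov'])/2)
    q=np.array(c['rotation']).reshape(3,3).T@(np.array(P)-np.array(c['eye']))
    a=np.array([q[0],-q[1]])/-q[2]; a=a*(1+c['k1']*(a@a))
    return a[0]*f+c['cx'],a[1]*f+c['cy']
def st():
    o=robot.observe(); print('t',round(o['t'],2),'pos',np.round(np.array(o['eef_pos'])*1000,1),'rot',np.round(o['ee_rot'],1),'F',np.round(o['ft_force'],1),'T',np.round(o['wrist_torque'],2),'w',round(o['width']*1000,1),'ff',np.round(o['finger_force'],1),'q',np.round(o['qpos'],0))
E
python3 - <<'E'
from h import *
st()
for n in('top','side','wrist'):
    c=cap(n,n+'0.png'); print(n,c['eye'],c['vfov'],c['k1'],c['cx'],c['cy'],np.round(np.array(c['rotation']).reshape(3,3)[:,2],2))
E
```

```text
pics
t 0.0 pos [ 182.9 -544.6  237.8] rot [-179.9   -0.    18.6] F [ 0.5 -0.1  0.2] T [ 0.07  0.02 -0.07] w 88.3 ff 0.0 q [-83.  10.  92.   0.  78. -12.]Traceback (most recent call last):
  File "<stdin>", line 4, in <module>
ValueError: cannot reshape array of size 3 into shape (3,3)
```

View pics/top0.png

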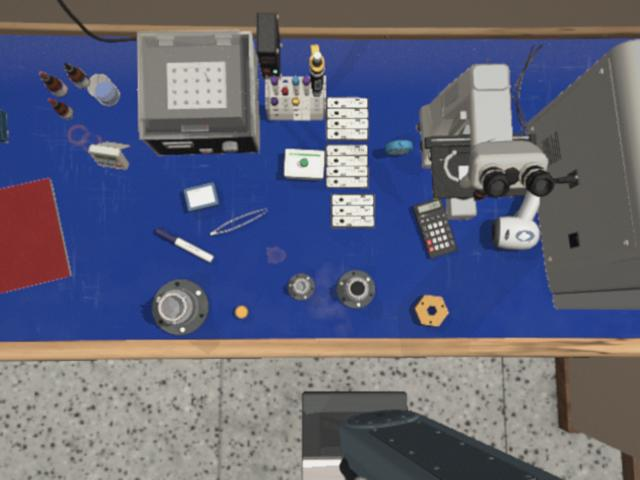

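The top view shows three cells: large at (180,307), small at (301,287) and middle at (356,289). The filter is at (241,312) and the brass ring at (432,311). The camera rotation comes as roll, pitch and yaw, so I'll fix that in the helper.

```bash
sed -i "s/np.array(c\['rotation'\]).reshape(3,3)/Rm(c)/" h.py
cat >> h.py <<'E'
from scipy.spatial.transform import Rotation
def Rm(c):
    r=np.array(c['rotation'],float)
    return r if r.shape==(3,3) else Rotation.from_euler('xyz',r,degrees=True).as_matrix()
E
python3 - <<'E'
from h import *
cs={}
for n in('top','side','wrist'):
    c=cap(n,n+'0.png'); cs[n]=c; print(n,np.round(c['eye'],3),c['rotation'],c['vfov'],c['k1'],c['cx'],c['cy'],Rm(c)[:,2].round(2))
c=cs['top']
for nm,u,v,z in(('mid',356,289,.054),('small',301,287,.05),('large',180,307,.06),('filt',241,312,.012),('ring',432,311,.018)): print(nm,plane(c,u,v,z).round(3))
im=cv2.resize(c['image'][240:350,130:470],None,fx=2.35,fy=2.35,interpolation=cv2.INTER_CUBIC)
s=cv2.resize(cs['side']['image'],(440,330)); w=cv2.resize(cs['wrist']['image'],(360,270))
m=np.zeros((600,800,3),np.uint8); m[:im.shape[0],:im.shape[1]]=im[:,:800]; m[262:592,:440]=s; m[262:532,440:800]=w
cv2.imwrite('pics/m0.png',m[:,:,::-1])
E
```

```text
top [0.449 0.132 1.234] [  6.22179019  -1.22987552 -90.2312468 ] 44.44236082174593 0.05487942794700829 327.3524488478389 245.08733805411057 [-0.11  0.02  0.99]
side [-0.066  1.132  0.524] [  69.04562471   -0.24806116 -147.39174318] 42.95569883326216 -0.03589076176654531 330.41883144656407 243.49474312219658 [-0.5   0.79  0.36]
wrist [ 0.257 -0.52   0.384] [-17.47814876   0.09800899 -71.44925683] 71.76293616084163 -0.02009293679004133 312.06478806993346 240.7666676012872 [0.29 0.09 0.95]
mid [0.489 0.049 0.054]
small [0.493 0.159 0.05 ]
large [0.455 0.397 0.06 ]
filt [0.444 0.283 0.012]
ring [ 0.444 -0.11   0.018]
```

View pics/m0.png

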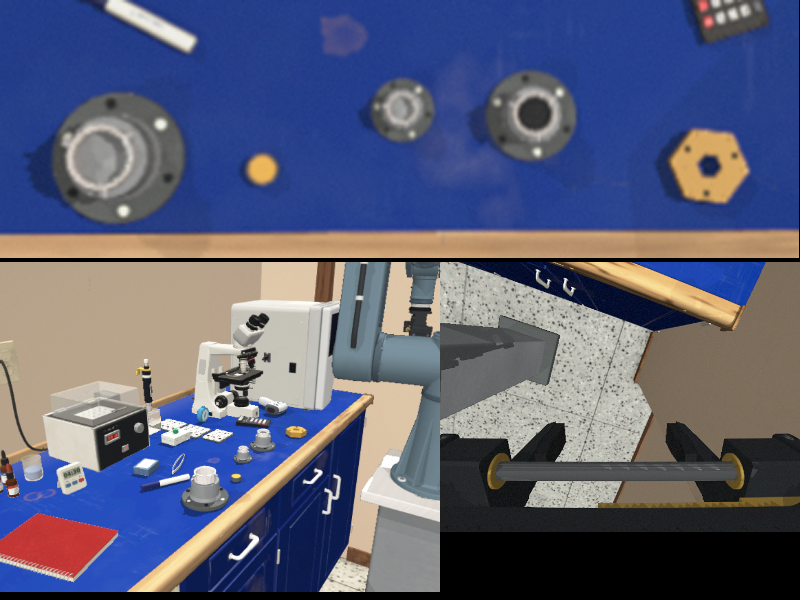

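The side view shows the middle cell, the small filter and the ring all clear of clutter. From the top view, the middle cell is at about (0.489, 0.049), the filter at (0.444, 0.283) and the ring at (0.444, -0.110). All three are in reach, and the cell's 38 px base comes to about 80 mm, as expected. I'll move to one wrist viewpoint that sees all three.

```bash
python3 -m creep '[[23.2,-25.5,0,18.6],[23.2,-25.5,0,18.6],[23.2,-25.5,0,18.6],[23.2,-25.5,0,18.6],[23.2,-25.5,0,18.6],[23.2,-25.5,0,18.6],[23.2,-25.5,0,18.6],[23.2,-25.5,0,18.6],[23.2,-25.5,0,18.6]]' 1
```

```text
t: 0.95
eef_pos: [0.3228, -0.225, 0.2385]
ee_rot: [-179.9, -0.0, 0.1]
ft_force: [0.2, -0.8, 0.0]
width: 0.0884
finger_force: 0.0
```

```bash
python3 -m creep '[[12.7,-31,0,0],[12.7,-31,0,0],[12.7,-31,0,0],[12.7,-31,0,0],[12.7,-31,0,0],[12.7,-31,0,0],[12.7,-31,0,0],[12.7,-31,0,0],[12.7,-31,0,0],[12.7,-31,0,0]]' 1
python3 - <<'E'
from h import *
st(); c=cap('wrist','w1.png')
import pickle; pickle.dump(c,open('w1.pkl','wb'))
E
```

```text
t: 1.78
eef_pos: [0.449, 0.0826, 0.2384]
ee_rot: [-180.0, 0.1, 0.2]
ft_force: [-0.2, -0.4, -0.6]
width: 0.0881
finger_force: 0.0
t 1.78 pos [449.   82.6 238.4] rot [-1.8e+02  1.0e-01  2.0e-01] F [-0.2 -0.4 -0.6] T [0.03 0.03 0.  ] w 88.1 ff 0.0 q [ -5.  -5. 108.   0.  77.  85.]
```

View pics/w1.png

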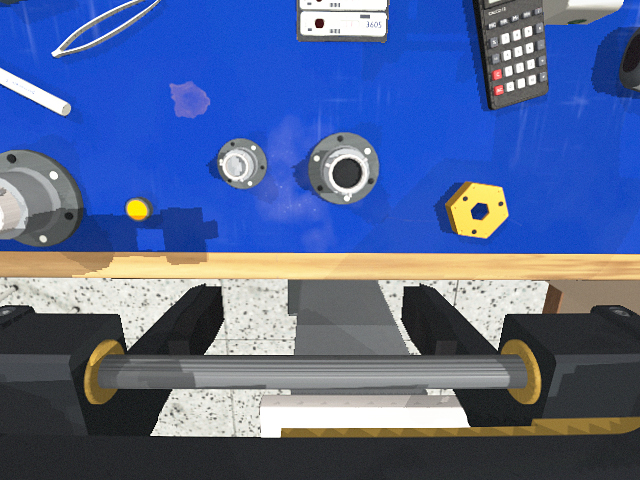

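The wrist view shows the filter at (138,209), the ring at (477,210) and the middle cell at (347,172), with three white dots on its base. I'll measure these with masks.

```bash
cat >> h.py <<'E'
def cents(mask,x0,x1,y0,y1,amin):
    m=np.zeros_like(mask); m[y0:y1,x0:x1]=mask[y0:y1,x0:x1]
    n,l,s,ce=cv2.connectedComponentsWithStats(m.astype(np.uint8))
    return [(ce[i],s[i,4],s[i,:4]) for i in range(1,n) if s[i,4]>=amin]
E
python3 - <<'E'
from h import *
import pickle
c=pickle.load(open('w1.pkl','rb')); im=c['image']; hsv=cv2.cvtColor(im,cv2.COLOR_RGB2HSV)
H,S,V=[hsv[...,i].astype(int) for i in range(3)]
am=(H>12)&(H<35)&(S>120)&(V>110)
for q in cents(am,100,180,180,240,20): print('filt',q, plane(c,*q[0],.012).round(4))
for q in cents(am,430,530,170,246,200):
    print('ring',q)
m=np.zeros(am.shape,np.uint8); m[170:246,430:530]=am[170:246,430:530]
cn=max(cv2.findContours(m,cv2.RETR_EXTERNAL,cv2.CHAIN_APPROX_NONE)[0],key=cv2.contourArea)
hp=cv2.approxPolyDP(cv2.convexHull(cn),3,True)[:,0]; print('hex',[plane(c,*p,.018).round(4)[:2].tolist() for p in hp])
dk=(V<90)&(H<60)|(V<60)
for q in cents(dk,445,510,180,240,3):
    print('dark',q,plane(c,*q[0],.018).round(4))
wh=(S<60)&(V>195)
for q in cents(wh,305,385,130,208,3): print('white',q,plane(c,*q[0],.008).round(4), plane(c,*q[0],.054).round(4))
bk=(V<75)&(S<120)
for q in cents(bk,305,385,130,208,3): print('blk',q,plane(c,*q[0],.008).round(4), plane(c,*q[0],.054).round(4))
A=np.zeros((600,800,3),np.uint8)
a=cv2.resize(im[125:210,300:390],None,fx=4.4,fy=4.4,interpolation=cv2.INTER_CUBIC);b=cv2.resize(im[175:245,435:520],None,fx=4.6,fy=4.6,interpolation=cv2.INTER_CUBIC)
A[:a.shape[0],:a.shape[1]]=a;A[:b.shape[0],400:400+b.shape[1]]=b
cv2.imwrite('pics/c1.png',A[:400,:,::-1])
E
```

```text
filt (array([136.59803922, 209.45098039]), np.int32(306), array([127, 200,  20,  20], dtype=int32)) [0.4464 0.2842 0.012 ]
ring (array([476.46574154, 208.94579358]), np.int32(2306), array([445, 182,  63,  56], dtype=int32))
hex [[0.4801, -0.086], [0.4716, -0.1288], [0.4432, -0.1396], [0.4169, -0.1196], [0.4204, -0.0887], [0.4263, -0.0786], [0.4554, -0.0669]]
white (array([348.99590164, 170.24863388]), np.int32(732), array([325, 149,  44,  52], dtype=int32)) [0.491  0.0413 0.008 ] [0.4954 0.0463 0.054 ]
white (array([367.14285714, 150.71428571]), np.int32(35), array([364, 148,   7,   7], dtype=int32)) [0.5122 0.0221 0.008 ] [0.514  0.0295 0.054 ]
white (array([316.29166667, 158.        ]), np.int32(24), array([314, 156,   6,   5], dtype=int32)) [0.5041 0.0779 0.008 ] [0.5069 0.0785 0.054 ]
white (array([335.6, 191.4]), np.int32(5), array([334, 191,   4,   2], dtype=int32)) [0.4672 0.0557 0.008 ] [0.4746 0.0589 0.054 ]
blk (array([339.5       , 138.22222222]), np.int32(18), array([338, 136,   4,   5], dtype=int32)) [0.5252 0.0529 0.008 ] [0.5254 0.0565 0.054 ]
blk (array([346.71822358, 172.79632466]), np.int32(653), array([333, 159,  29,  29], dtype=int32)) [0.4882 0.0438 0.008 ] [0.4929 0.0485 0.054 ]
blk (array([369.9 , 181.05]), np.int32(20), array([368, 179,   5,   5], dtype=int32)) [0.4791 0.0173 0.008 ] [0.485  0.0253 0.054 ]
blk (array([319.59259259, 187.74074074]), np.int32(27), array([317, 185,   6,   6], dtype=int32)) [0.4713 0.0739 0.008 ] [0.4781 0.075  0.054 ]
```

View pics/c1.png

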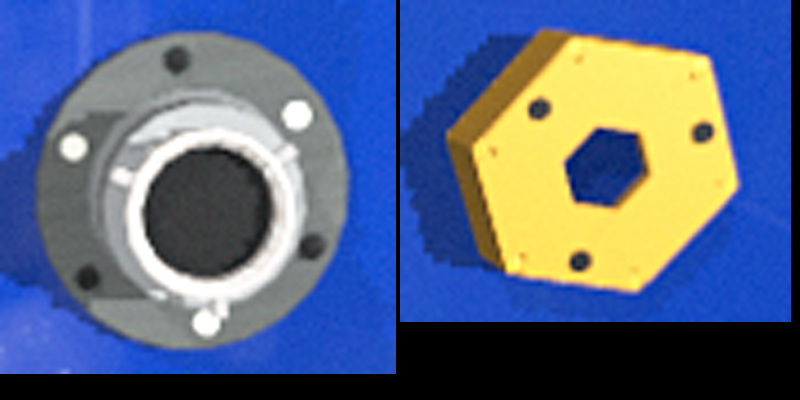

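The cell's lug directions come out at 68°, -52° and 188°, and the white and black base dots agree. Next I'll compute the ring pose and move above the filter for a close look.

```bash
python3 -m creep '[[-0.3,-20.1,0,-45],[-0.3,-20.1,0,-45],[-0.3,-20.1,0,-45],[-0.3,-20.1,2,-45],[-0.3,-20.1,5,-45],[-0.3,-20.1,9,-45],[-0.3,-20.1,11.8,-45],[-0.3,-20.1,11.8,-45],[-0.3,-20.1,11.8,-45],[-0.3,-20.1,11.8,-45]]' 0.136
python3 - <<'E'
from h import *
import pickle
c=pickle.load(open('w1.pkl','rb'))
D=np.array([plane(c,*p,.018)[:2] for p in((465.4,198.7),(500.9,203.7),(474.3,231.7))]); m=D.mean(0)
print('ringc',m.round(4),np.hypot(*(D-m).T).round(4),np.degrees(np.arctan2(*(D-m).T[::-1])).round(1))
st(); c=cap('wrist','w2.png'); im=c['image']; hsv=cv2.cvtColor(im,cv2.COLOR_RGB2HSV)
H,S,V=[hsv[...,i].astype(int) for i in range(3)]
for q in cents((H>12)&(H<35)&(S>120)&(V>110),150,500,100,400,200): print('filt',q, plane(c,*q[0],.012).round(4))
E
```

```text
t: 2.67
eef_pos: [0.4478, 0.2804, 0.1227]
ee_rot: [179.9, -0.1, 44.7]
ft_force: [-0.2, 0.7, 0.3]
width: 0.0499
finger_force: 0.0
ringc [ 0.4469 -0.1081] [0.0239 0.024  0.024 ] [ 52.5 -67.5 172.4]
t 2.67 pos [447.8 280.4 122.7] rot [ 1.799e+02 -1.000e-01  4.470e+01] F [-0.2  0.7  0.3] T [-0.02 -0.06  0.04] w 49.9 ff 0.0 q [ 19.  12. 104.  -0.  63.  64.]
filt (array([306.74214876, 235.58181818]), np.int32(605), array([293, 222,  28,  28], dtype=int32)) [0.4462 0.2841 0.012 ]
filt (array([177.33333333, 369.88888889]), np.int32(684), array([167, 340,  27,  60], dtype=int32)) [0.2685 0.2784 0.012 ]
filt (array([447.17467949, 369.92467949]), np.int32(624), array([431, 341,  27,  59], dtype=int32)) [0.4452 0.0999 0.012 ]
```

The ring centre is (0.447, -0.108). Its dots sit at 24.0 mm radius, as they should, and at 52.5° modulo 120. The close view puts the filter at (0.446, 0.284), which agrees with the first. Now down to just above it.

```bash
python3 -m creep '[[0,0,3,0],[0,0,6,0],[0,0,8,0],[0,0,8,0],[0,0,8,0]]'
```

```text
t: 3.13
eef_pos: [0.4474, 0.2811, 0.0423]
ee_rot: [180.0, -0.1, 44.9]
ft_force: [1.1, 0.8, -0.4]
width: 0.0502
finger_force: 0.0
```

```bash
python3 -m creep '[[0.13,-0.3,1,0],[0.13,-0.3,2,0],[0.13,-0.3,3,0],[0.13,-0.3,3.45,0],[0.13,-0.3,3.45,0],[0.13,-0.3,3.45,0]]' && python3 -m creep '[[0,0,0,0],[0,0,0,0],[0,0,0,0],[0,0,0,0],[0,0,0,0]]' -0.4
```

```text
t: 3.63
eef_pos: [0.4447, 0.2843, 0.0058]
ee_rot: [-180.0, 0.1, 45.0]
ft_force: [-0.2, 0.5, 0.5]
width: 0.0502
finger_force: 0.0
t: 4.05
eef_pos: [0.4453, 0.2845, 0.0065]
ee_rot: [180.0, -0.0, 45.0]
ft_force: [-0.1, 0.1, 1.3]
width: 0.0265
finger_force: 20.8
```

```bash
python3 -m creep '[[0,0,0,0],[0,0,0,0],[0,0,0,0],[0,0,-2,-7],[0,0,-2,-75],[0,0,-2,-75],[0,0,-2,-75],[0,0,-2,-75],[0,0,-2,-75],[0,0,-2,-75]]' 0.136 && python3 -m creep '[[0,0,0,-40],[0,0,0,-40],[0,0,0,-40],[0,0,0,-40],[0,0,0,-40],[0,0,0,-40]]'
python3 - <<'E'
from h import *
st(); c=cap('wrist','w3.png'); im=c['image']; hsv=cv2.cvtColor(im,cv2.COLOR_RGB2HSV)
H,S,V=[hsv[...,i].astype(int) for i in range(3)]
for q in cents((H>12)&(H<35)&(S>120)&(V>110),200,420,100,460,100): print('filt',q, plane(c,*q[0],.012).round(4))
E
```

```text
t: 4.88
eef_pos: [0.4449, 0.2843, 0.0262]
ee_rot: [-180.0, 0.0, 95.3]
ft_force: [0.5, 0.1, 1.1]
width: 0.0496
finger_force: 0.0
t: 5.38
eef_pos: [0.4449, 0.2843, 0.0261]
ee_rot: [-180.0, -0.0, 135.3]
ft_force: [0.5, -0.1, 0.8]
width: 0.0504
finger_force: 0.0
t 5.38 pos [444.9 284.3  26.1] rot [-180.    -0.   135.3] F [ 0.5 -0.1  0.8] T [ 0.04 -0.13 -0.03] w 50.4 ff 0.0 q [ 20.  22. 106.   0.  52. -26.]
filt (array([273.89385353, 155.35047951]), np.int32(4588), array([209, 100, 139, 144], dtype=int32)) [0.3831 0.3201 0.012 ]
filt (array([313.59800919, 290.07886677]), np.int32(1306), array([293, 271,  43,  39], dtype=int32)) [0.4457 0.2845 0.012 ]
filt (array([309.44517433, 431.99797878]), np.int32(1979), array([200, 428, 220,   9], dtype=int32)) [0.5134 0.2141 0.012 ]
```

```bash
python3 -m creep '[[0,0,0,10],[0,0,0,20],[0,0,0,20],[0,0,1,20],[0,0,1.9,20],[0,0,1.9,20],[0,0,1.9,20]]' && python3 -m creep '[[0,0,0,0],[0,0,0,0],[0,0,0,0],[0,0,0,0],[0,0,0,0],[0,0,0,0]]' -1
```

```text
t: 6.02
eef_pos: [0.4439, 0.284, 0.0059]
ee_rot: [-179.8, -0.0, 115.0]
ft_force: [-0.3, 0.5, -0.1]
width: 0.0497
finger_force: 0.0
t: 6.52
eef_pos: [0.4453, 0.2845, 0.0075]
ee_rot: [180.0, 0.0, 114.9]
ft_force: [0.0, 0.3, 1.3]
width: 0.026
finger_force: 30.0
```

The filter is gripped at 30 N. Now lift it, carry it to the middle cell and look from there.

```bash
python3 -m creep '[[0,0,-3,0],[0,0,-6,0],[0,0,-9,0],[0,0,-12,0],[-2,-0.5,-14.2,0],[-5,-1.2,-14.2,0],[-8,-1.9,-14.2,0],[-11,-2.7,-14.2,0],[-14,-3.4,-14.2,0],[-17,-4.1,-14.2,0]]' && python3 -m creep '[[-3,-0.7,0,0],[-5,-1.3,0,0],[-6.2,-1.5,0,0],[-6.4,-1.6,0,0],[-6.4,-1.6,0,0],[-6.4,-1.6,0,0]]'
python3 - <<'E'
from h import *
st(); c=cap('wrist','w4.png'); im=c['image']; hsv=cv2.cvtColor(im,cv2.COLOR_RGB2HSV)
import pickle; pickle.dump(c,open('w4.pkl','wb'))
H,S,V=[hsv[...,i].astype(int) for i in range(3)]
print('pred',proj(c,(.4929,.0485,.054)))
for q in cents((V<75)&(S<120),200,420,100,330,10): print('blk',q,plane(c,*q[0],.054).round(4))
for q in cents((S<60)&(V>195),150,450,50,360,10): print('white',q[0],q[1],plane(c,*q[0],.008).round(4))
for q in cents((H>12)&(H<35)&(S>120)&(V>110),200,420,100,460,30): print('filt',q)
E
```

```text
t: 7.35
eef_pos: [0.4794, 0.1116, 0.1494]
ee_rot: [180.0, 0.0, 114.9]
ft_force: [0.4, -0.4, -1.0]
width: 0.0258
finger_force: 30.0
t: 7.85
eef_pos: [0.4916, 0.049, 0.1491]
ee_rot: [-180.0, -0.0, 114.9]
ft_force: [-0.6, -0.3, -1.1]
width: 0.0262
finger_force: 30.0
t 7.85 pos [491.6  49.  149.1] rot [-180.    -0.   114.9] F [-0.6 -0.3 -1.1] T [-0.06 -0.13 -0.  ] w 26.2 ff 30.0 q [ -8.   6. 108.   0.  66. -33.]
pred (np.float64(313.24032781486824), np.float64(244.09820146686548))
blk (array([405.73684211, 109.89473684]), np.int32(19), array([404, 107,   5,   6], dtype=int32)) [0.5094 0.1622 0.054 ]
blk (array([362.24324324, 118.72972973]), np.int32(37), array([358, 110,  12,  17], dtype=int32)) [0.4852 0.1445 0.054 ]
blk (array([346.1875, 123.125 ]), np.int32(16), array([344, 117,   6,  12], dtype=int32)) [0.4765 0.1373 0.054 ]
blk (array([360.05, 132.9 ]), np.int32(20), array([358, 131,   5,   5], dtype=int32)) [0.4881 0.1356 0.054 ]
blk (array([303.16326531, 192.48979592]), np.int32(49), array([299, 189,   9,   8], dtype=int32)) [0.4695 0.0813 0.054 ]
blk (array([313.13202614, 240.766
[... 1022 characters left out ...]
714] 35 [0.5043 0.0782 0.008 ]
white [277.  218.5] 44 [0.46   0.0431 0.008 ]
white [311.86738351 243.34289128] 837 [0.4979 0.0351 0.008 ]
white [438.64886731 297.58737864] 618 [0.6317 0.0368 0.008 ]
filt (array([208.85450062, 136.65474723]), np.int32(811), array([200, 100,  26,  94], dtype=int32))
filt (array([312.00886076, 306.7664557 ]), np.int32(1580), array([289, 286,  47,  43], dtype=int32))
filt (array([226.9751434 , 371.46845124]), np.int32(523), array([221, 341,  18,  64], dtype=int32))
filt (array([399.25696594, 374.52012384]), np.int32(323), array([393, 342,  11,  63], dtype=int32))
filt (array([317.54718826, 431.18533007]), np.int32(2045), array([200, 421, 220,  16], dtype=int32))
```

View pics/w4.png

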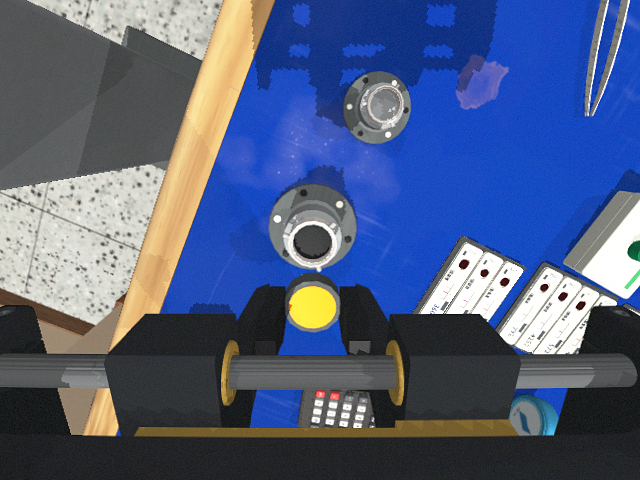

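The filter is held level at (312,307), with the bore just ahead at (313,242). I'll compute the bias between the held filter and the TCP, and the cell centre from the base dots.

Run:
```python
from h import *
import pickle
c=pickle.load(open('w4.pkl','rb')); im=c['image']
hsv=cv2.cvtColor(im,cv2.COLOR_RGB2HSV);H,S,V=[hsv[...,i].astype(int) for i in range(3)]
B=np.array([plane(c,*p,.008)[:2] for p in((303.2,192.5),(347.5,238.7),(285,252.3))]); print('base screws',B.mean(0).round(4))
W=np.array([plane(c,*p,.008)[:2] for p in((339.1,203.9),(277,218.5))]); a=W-B.mean(0); print('white',np.degrees(np.arctan2(a[:,1],a[:,0])),np.hypot(*a.T)); a=B-B.mean(0);print(np.degrees(np.arctan2(a[:,1],a[:,0])),np.hypot(*a.T))
print('held filter', plane(c,312,307,.1541).round(4), 'TCP',robot.observe()['eef_pos'])
# neck top outer: bright mask ellipse at mouth
for th in(60,90,120):
  m=((V<th)&(S<120)).astype(np.uint8); m[:215]=0;m[268:]=0;m[:,:285]=0;m[:,338:]=0
  cn=max(cv2.findContours(m,cv2.RETR_EXTERNAL,cv2.CHAIN_APPROX_NONE)[0],key=cv2.contourArea); e=cv2.fitEllipse(cv2.convexHull(cn)); print(th,e,plane(c,*e[0],.054).round(4))
```

```text
base screws [0.492  0.0479]
white [  68.009502   -171.48978944] [0.03266206 0.03235531]
[ 128.09409654    8.30657185 -112.47518546] [0.03320116 0.03365824 0.03353933]
held filter [0.4916 0.0491 0.1541] TCP [0.49156067 0.04930687 0.14907994]
60 ((311.7274475097656, 241.6670379638672), (33.196144104003906, 36.27317428588867), 98.31592559814453) [0.491  0.0498 0.054 ]
90 ((312.09649658203125, 241.6736297607422), (33.221397399902344, 37.40420913696289), 91.03579711914062) [0.4913 0.0499 0.054 ]
120 ((312.17938232421875, 241.731689453125), (33.80270004272461, 38.44855499267578), 91.79415893554688) [0.4914 0.0499 0.054 ]
```

The base screws give the same centre from both views, (0.492, 0.048). The bore's dark ellipse is biased by parallax in the direction I'd expect. I'll lower with force checks.

```bash
python3 -m creep '[[-0.14,0,2,0],[-0.14,0,4,0],[-0.14,0,6,0],[-0.14,0,7.5,0],[-0.14,0,8.3,0],[-0.14,0,8.7,0],[-0.14,0,8.7,0]]' && python3 -m creep '[[0,0,0.1,0],[0,0,0.2,0],[0,0,0.2,0],[0,0,0.2,0]]'
```

```text
t: 8.48
eef_pos: [0.492, 0.0477, 0.0617]
ee_rot: [-179.9, -0.0, 115.0]
ft_force: [-0.5, 0.2, -0.7]
width: 0.0263
finger_force: 30.0
t: 8.82
eef_pos: [0.493, 0.0468, 0.0609]
ee_rot: [179.9, 0.0, 114.9]
ft_force: [-0.3, -0.7, -0.6]
width: 0.0263
finger_force: 30.0
```

```bash
python3 -m creep '[[0,0,0.1,0],[0,0,0.2,0],[0,0,0.2,0]]' && python3 -m creep '[[0,0,0.1,0],[0,0,0.2,0],[0,0,0.2,0]]'
```

```text
t: 9.07
eef_pos: [0.4924, 0.0468, 0.0582]
ee_rot: [-180.0, -0.0, 114.9]
ft_force: [-0.3, -0.8, -0.7]
width: 0.0263
finger_force: 30.0
t: 9.32
eef_pos: [0.4923, 0.0469, 0.056]
ee_rot: [-180.0, -0.0, 114.9]
ft_force: [0.3, -0.0, -0.2]
width: 0.0263
finger_force: 30.0
```

The filter's lower edge is 5 mm into the bore with no contact force. One more millimetre down, then release.

```bash
python3 -m creep '[[0,0,0.05,0],[0,0,0.1,0],[0,0,0.1,0]]' && python3 -m creep '[[0,0,0,0],[0,0,0,0],[0,0,0,0],[0,0,-0.3,0],[0,0,-2,0],[0,0,-5,0],[0,0,-8,0],[0,0,-9,0],[0,0,-9,0],[0,0,-9,0]]' 0.136
python3 - <<'E'
from h import *
st(); c=cap('wrist'); im=c['image']; hsv=cv2.cvtColor(im,cv2.COLOR_RGB2HSV)
H,S,V=[hsv[...,i].astype(int) for i in range(3)]
for q in cents((H>12)&(H<35)&(S>120)&(V>110),250,400,150,300,30): print('filt',q,plane(c,*q[0],.058).round(4))
cv2.imwrite('pics/w5.png',cv2.resize(im[150:320,220:420],None,fx=3,fy=3,interpolation=cv2.INTER_CUBIC)[:,:,::-1])
E
```

```text
t: 9.57
eef_pos: [0.4924, 0.0469, 0.0551]
ee_rot: [-180.0, -0.0, 114.9]
ft_force: [-1.0, 0.1, 0.1]
width: 0.0262
finger_force: 30.0
t: 10.4
eef_pos: [0.4926, 0.0469, 0.1452]
ee_rot: [180.0, 0.0, 114.9]
ft_force: [-0.3, 0.0, -0.3]
width: 0.0498
finger_force: 0.0
t 10.4 pos [492.6  46.9 145.2] rot [180.    0.  114.9] F [-0.3  0.  -0.3] T [-0.02 -0.09  0.02] w 49.8 ff 0.0 q [ -8.   6. 108.   0.  65. -33.]
filt (array([311.82926829, 245.78479197]), np.int32(697), array([297, 232,  31,  29], dtype=int32)) [0.4925 0.0469 0.058 ]
```

View pics/w5.png

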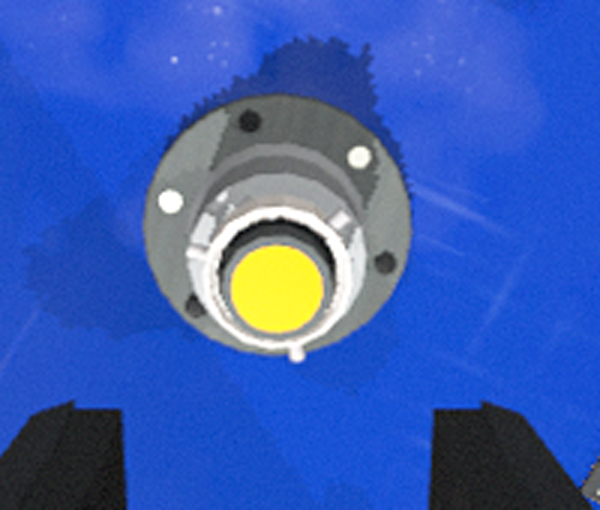

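The filter sits in the bore at (280,290) in the crop. Its aspect of 29:31 is what a level disc should show at this angle, and the held and measured positions agree. Next, the ring: approach above it at yaw 82.5°.

```bash
python3 -m creep '[[-3,-2.7,0,7],[-6,-5.3,0,14],[-9,-8,0,21],[-12.1,-10.7,0,28],[-12.1,-10.7,1,32.4],[-12.1,-10.7,2.5,32.4],[-12.1,-10.7,2.5,32.4],[-12.1,-10.7,2.5,32.4]]' 1
python3 - <<'E'
from h import *
st(); c=cap('wrist','w6.png'); im=c['image']; hsv=cv2.cvtColor(im,cv2.COLOR_RGB2HSV)
H,S,V=[hsv[...,i].astype(int) for i in range(3)]
am=(H>12)&(H<35)&(S>100)&(V>110)
q=max(cents(am,200,430,120,330,500),key=lambda q:q[1]); print(q)
x,y,w,h=q[2]
D=[]
for d in cents((V<80),x,x+w,y,y+h,8):
    P=plane(c,*d[0],.018)[:2]; print(d[0],d[1],P.round(4))
    if 15<d[1]<200: D.append(P)
if len(D)==3:
    D=np.array(D); m=D.mean(0); print('ringc',m.round(4),np.hypot(*(D-m).T).round(4),np.degrees(np.arctan2(*(D-m).T[::-1])).round(1))
E
```

```text
t: 11.12
eef_pos: [0.4447, -0.1072, 0.1181]
ee_rot: [-179.7, -0.1, 82.5]
ft_force: [-0.6, -0.1, 0.1]
width: 0.0881
finger_force: 0.0
t 11.12 pos [ 444.7 -107.2  118.1] rot [-1.797e+02 -1.000e-01  8.250e+01] F [-0.6 -0.1  0.1] T [ 0.   -0.06 -0.  ] w 88.1 ff 0.0 q [-28.   4. 114.   0.  62. -21.]
(array([228.96196513, 220.36837471]), np.int32(5679), array([200, 120,  66, 210], dtype=int32))
[210.44885177 307.79123173] 958 [ 0.3528 -0.1541]
```

Run:
```python
from h import *
c=cap('wrist','w7.png'); st(); im=c['image']; hsv=cv2.cvtColor(im,cv2.COLOR_RGB2HSV)
H,S,V=[hsv[...,i].astype(int) for i in range(3)]
print('pred',proj(c,(.4469,-.1081,.018)))
D=[]
for d in cents((V<90)&~((H>105)&(H<130)&(S>120)),265,370,180,300,8):
    P=plane(c,*d[0],.018)[:2]; print(d[0],d[1],P.round(4)); 
    if 25<d[1]<120 and np.hypot(*(P-[.4469,-.1081]))<.03: D.append(P)
if len(D)==3:
    D=np.array(D); m=D.mean(0); print('ringc',m.round(4),np.hypot(*(D-m).T).round(4),np.degrees(np.arctan2(*(D-m).T[::-1])).round(1))
```

```text
t 11.22 pos [ 446.2 -107.3  119.8] rot [-179.9   -0.    82.6] F [0.1 0.9 0.2] T [ 0.   -0.1  -0.02] w 88.3 ff 0.0 q [-28.   4. 114.   0.  62. -21.]
pred (np.float64(313.9280634346206), np.float64(241.40929706557716))
[330.41935484 214.5483871 ] 31 [ 0.4621 -0.0884]
[283.64285714 240.35714286] 28 [ 0.4235 -0.1042]
[329.25  265.375] 16 [ 0.4565 -0.1296]
```

The ring is confirmed at (0.4474, -0.1074) with dots at 52.3°. Now descend and grip.

```bash
python3 -m creep '[[0,0.1,3,0],[0,0.1,6,0],[0,0.1,9,0],[0,0.1,10.7,0],[0,0.1,11.3,0],[0,0.1,11.4,0],[0,0.1,11.4,0]]' && python3 -m creep '[[0,0,0,0],[0,0,0,0],[0,0,0,0],[0,0,0,0],[0,0,0,0],[0,0,0,0]]' -1
```

```text
t: 11.8
eef_pos: [0.4481, -0.108, 0.0068]
ee_rot: [180.0, 0.0, 82.6]
ft_force: [0.1, 0.3, -0.3]
width: 0.0884
finger_force: 0.0
t: 12.3
eef_pos: [0.4478, -0.1083, 0.0069]
ee_rot: [180.0, 0.0, 82.5]
ft_force: [-1.9, 0.7, 6.3]
width: 0.0598
finger_force: 30.0
```

```bash
python3 -m creep '[[0,0,-2,0],[0,0,-5,0],[0,0,-8,0],[0,0,-11,0],[2,0.3,-12.3,0],[5,0.7,-12.3,-4],[8,1.2,-12.3,-8],[11,1.6,-12.3,-12],[14,2,-12.3,-15.7],[16,2.3,-12.3,-15.7]]' && python3 -m creep '[[0.05,0.05,0,0],[0.05,0.05,0,0],[0.05,0.05,0,0]]'
python3 - <<'E'
from h import *
c=cap('wrist'); st(); im=c['image']; hsv=cv2.cvtColor(im,cv2.COLOR_RGB2HSV)
H,S,V=[hsv[...,i].astype(int) for i in range(3)]
tz=robot.observe()['eef_pos'][2]+.0115; p=robot.observe()['eef_pos']; print('pred',proj(c,(p[0],p[1],tz)))
D=[]
for d in cents((V<90)&~((H>105)&(H<130)&(S>120)),240,390,230,370,15):
    P=plane(c,*d[0],tz)[:2]; print(d[0],d[1],P.round(4))
cv2.imwrite('pics/w8.png',im[:,:,::-1])
E
```

```text
t: 13.13
eef_pos: [0.4909, 0.0499, 0.129]
ee_rot: [-180.0, -0.0, 98.5]
ft_force: [0.5, -0.9, -1.7]
width: 0.0595
finger_force: 30.0
t: 13.38
eef_pos: [0.491, 0.0478, 0.1288]
ee_rot: [-179.9, 0.0, 98.2]
ft_force: [-0.8, 0.4, -2.6]
width: 0.0597
finger_force: 30.0
t 13.43 pos [491.1  47.4 128.9] rot [-180.     0.    98.2] F [ 0.3  0.4 -1.5] T [-0.06 -0.02 -0.01] w 59.6 ff 30.0 q [ -8.   8. 109.  -0.  63. -16.]
pred (np.float64(311.68597308862235), np.float64(314.83304058182176))
[323.85294118 234.20588235] 34 [0.4907 0.0862]
[353.49019608 233.47058824] 51 [0.503  0.0884]
[339.325      269.59166667] 120 [0.4998 0.0713]
[242.97468354 316.3721519 ] 395 [0.46   0.0421]
[338.746859  345.1465798] 2149 [0.5061 0.0332]
[259.4950495  311.79207921] 101 [0.4673 0.0455]
[309.26804124 367.86597938] 194 [0.4941 0.0184]
```

View pics/w8.png

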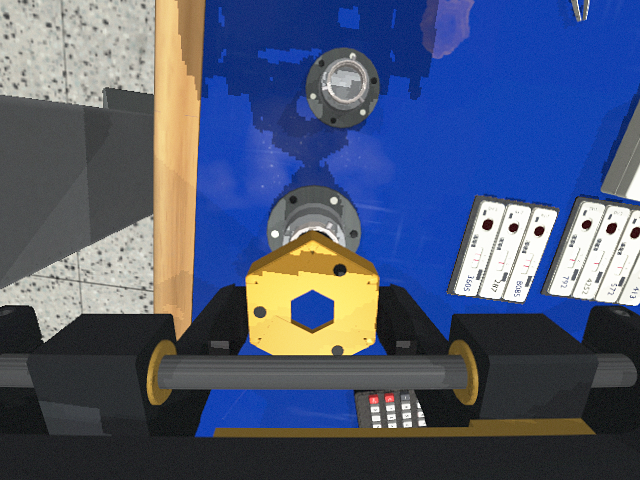

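The held ring reads 68.4° at its dots against 68.2° for the lugs. Its centre is about 1 mm off the TCP along +y, which I'll correct for on the way down.

```bash
python3 -m creep '[[-0.1,0.08,2,0],[-0.1,0.08,4,0],[-0.1,0.08,5.5,0],[-0.1,0.08,6.3,0],[-0.1,0.08,6.6,0],[-0.1,0.08,6.6,0]]' && python3 -m creep '[[0,0,0.1,0],[0,0,0.2,0],[0,0,0.3,0],[0,0,0.3,0]]' && python3 -m creep '[[0,0,0.1,0],[0,0,0.2,0],[0,0,0.3,0],[0,0,0.3,0]]'
```

```text
t: 13.93
eef_pos: [0.4921, 0.0466, 0.0628]
ee_rot: [-179.9, -0.0, 98.2]
ft_force: [-0.2, 0.1, -1.3]
width: 0.0596
finger_force: 30.0
t: 14.27
eef_pos: [0.4928, 0.0472, 0.0607]
ee_rot: [179.9, 0.0, 98.2]
ft_force: [-0.4, 1.1, -2.5]
width: 0.0594
finger_force: 30.0
t: 14.6
eef_pos: [0.4923, 0.0473, 0.057]
ee_rot: [-180.0, -0.0, 98.2]
ft_force: [0.5, -1.0, -2.3]
width: 0.0596
finger_force: 30.0
```

The ring's lower edge is past the lug tops with no contact, so it is aligned. I'll keep lowering slowly.

```bash
python3 -m creep '[[0,0,0.1,0],[0,0,0.2,0],[0,0,0.3,0],[0,0,0.3,0]]' && python3 -m creep '[[0,0,0.05,0],[0,0,0.1,0],[0,0,0.1,0],[0,0,0.1,0]]'
```

```text
t: 14.93
eef_pos: [0.4923, 0.0473, 0.054]
ee_rot: [-180.0, -0.0, 98.2]
ft_force: [0.1, -0.7, -2.0]
width: 0.0599
finger_force: 30.0
t: 15.27
eef_pos: [0.4925, 0.0473, 0.0532]
ee_rot: [180.0, -0.0, 98.2]
ft_force: [-0.0, -0.3, -1.3]
width: 0.0597
finger_force: 30.0
```

```bash
python3 -m creep '[[0,0,0.05,0],[0,0,0.1,0],[0,0,0.1,0]]' && python3 -m creep '[[0,0,0.03,0],[0,0,0.05,0],[0,0,0.05,0],[0,0,0.05,0]]'
```

```text
t: 15.52
eef_pos: [0.4924, 0.0473, 0.0521]
ee_rot: [-180.0, -0.0, 98.2]
ft_force: [0.9, 0.5, -1.9]
width: 0.0599
finger_force: 30.0
t: 15.85
eef_pos: [0.4924, 0.0473, 0.0517]
ee_rot: [-180.0, 0.0, 98.2]
ft_force: [-0.2, 0.1, -1.7]
width: 0.0596
finger_force: 30.0
```

```bash
python3 -m creep '[[0,0,0.03,0],[0,0,0.05,0],[0,0,0.05,0],[0,0,0.05,0]]' && python3 -m creep '[[0,0,0.03,0],[0,0,0.05,0],[0,0,0.05,0],[0,0,0.05,0]]'
```

```text
t: 16.18
eef_pos: [0.4924, 0.0473, 0.0512]
ee_rot: [-180.0, -0.0, 98.2]
ft_force: [0.6, -0.2, -1.7]
width: 0.0596
finger_force: 30.0
t: 16.52
eef_pos: [0.4924, 0.0473, 0.0507]
ee_rot: [-180.0, -0.0, 98.2]
ft_force: [0.7, -0.5, -1.8]
width: 0.0596
finger_force: 30.0
```

```bash
python3 -m creep '[[0,0,0.03,0],[0,0,0.05,0],[0,0,0.05,0],[0,0,0.05,0]]' && python3 -m creep '[[0,0,0.03,0],[0,0,0.05,0],[0,0,0.05,0],[0,0,0.05,0]]'
```

```text
t: 16.85
eef_pos: [0.4925, 0.0473, 0.0505]
ee_rot: [180.0, 0.0, 98.2]
ft_force: [-1.7, 0.1, 1.9]
width: 0.0597
finger_force: 30.0
t: 17.18
eef_pos: [0.4926, 0.0472, 0.0504]
ee_rot: [180.0, 0.0, 98.2]
ft_force: [-4.3, 0.2, 7.6]
width: 0.0596
finger_force: 30.0
```

Contact comes at a ring centre 1.3 mm below the mouth, which is the expected sunk height, so the filter is seated. I'll ease off the pressure and start turning clockwise.

```bash
S='from h import *;st()'; python3 -m creep '[[0,0,-0.05,0],[0,0,-0.07,0],[0,0,-0.07,0]]' >/dev/null; python3 -c "$S"; python3 -m creep '[[0,0,0,3],[0,0,0,6],[0,0,0,9],[0,0,0,12],[0,0,0,12]]'>/dev/null; python3 -c "$S";  python3 -m creep '[[0,0,0,3],[0,0,0,6],[0,0,0,9],[0,0,0,9]]'>/dev/null; python3 -c "$S"
```

```text
t 17.43 pos [492.6  47.2  50.5] rot [180.    0.   98.2] F [-2.1 -0.2  2.2] T [-0.01  0.08 -0.05] w 59.5 ff 30.0 q [ -8.  15. 111.   0.  54. -17.]
t 17.85 pos [492.9  47.2  50.5] rot [180.    0.   86.1] F [-0.1 -0.   0.5] T [-0.07 -0.11 -0.06] w 59.9 ff 30.0 q [ -8.  15. 111.   0.  54.  -4.]
t 18.18 pos [492.8  47.2  50.5] rot [180.   -0.   77.2] F [ 0.3 -0.3  1. ] T [-0.03 -0.14  0.02] w 59.7 ff 30.0 q [ -8.  15. 111.   0.  54.   4.]
```

```bash
cat > s.py <<'E'
from h import *
T=[];F=[]
for _ in range(4):
    robot.capture('side'); o=robot.observe(); T.append(o['wrist_torque'][2]); F.append(o['ft_force'][2])
print('yaw',round(o['ee_rot'][2],1),'z',round(o['eef_pos'][2]*1000,2),'Tz',round(np.mean(T),3),'Fz',round(np.mean(F),2),'t',round(o['t'],1))
E
for i in 1 2; do python3 -m creep '[[0,0,0,2],[0,0,0,4],[0,0,0,4]]'>/dev/null; python3 s.py; done
```

```text
yaw 73.3 z 50.51 Tz -0.002 Fz 0.2 t 18.6
yaw 69.3 z 50.47 Tz -0.028 Fz 1.08 t 19.1
```

```bash
python3 -m creep '[[0,0,0,2],[0,0,0,4],[0,0,0,4]]'>/dev/null; python3 s.py; python3 -m creep '[[0,0,0,2],[0,0,0,4],[0,0,0,4]]'>/dev/null; python3 s.py
```

```text
yaw 65.3 z 50.44 Tz -0.019 Fz 1.98 t 19.5
yaw 61.3 z 50.46 Tz 0.002 Fz 2.12 t 20.0
```

```bash
python3 -m creep '[[0,0,0,2],[0,0,0,4],[0,0,0,4]]'>/dev/null; python3 s.py; python3 -m creep '[[0,0,0,2],[0,0,0,4],[0,0,0,4]]'>/dev/null; python3 s.py
```

```text
yaw 57.3 z 50.45 Tz -0.019 Fz 2.86 t 20.4
yaw 53.3 z 50.47 Tz -0.034 Fz 2.28 t 20.9
```

```bash
python3 -m creep '[[0,0,0,2],[0,0,0,4],[0,0,0,4]]'>/dev/null; python3 s.py; python3 -m creep '[[0,0,0,2],[0,0,0,4],[0,0,0,4]]'>/dev/null; python3 s.py
```

```text
yaw 49.3 z 50.44 Tz -0.023 Fz 3.1 t 21.3
yaw 45.3 z 50.45 Tz -0.015 Fz 3.03 t 21.8
```

```bash
python3 -m creep '[[0,0,0,2],[0,0,0,3],[0,0,0,3]]'>/dev/null; python3 s.py; python3 -m creep '[[0,0,0,2],[0,0,0,3],[0,0,0,3]]'>/dev/null; python3 s.py
```

```text
yaw 42.3 z 50.43 Tz -0.041 Fz 3.1 t 22.2
yaw 39.3 z 50.44 Tz -0.061 Fz 3.38 t 22.7
```

```bash
python3 -m creep '[[0,0,0,2],[0,0,0,3],[0,0,0,3]]'>/dev/null; python3 s.py; python3 -m creep '[[0,0,0,2],[0,0,0,3],[0,0,0,3]]'>/dev/null; python3 s.py
```

```text
yaw 36.3 z 50.42 Tz -0.015 Fz 3.67 t 23.1
yaw 33.3 z 50.41 Tz 0.015 Fz 3.94 t 23.6
```

```bash
python3 -m creep '[[0,0,0,1],[0,0,0,2],[0,0,0,2]]'>/dev/null; python3 s.py; python3 -m creep '[[0,0,0,1],[0,0,0,2],[0,0,0,2]]'>/dev/null; python3 s.py
```

```text
yaw 31.2 z 50.35 Tz -0.015 Fz 4.32 t 24.0
yaw 29.2 z 50.35 Tz 0.047 Fz 4.15 t 24.5
```

```bash
python3 -m creep '[[0,0,0,1],[0,0,0,2],[0,0,0,2]]'>/dev/null; python3 s.py; python3 -m creep '[[0,0,0,1],[0,0,0,2],[0,0,0,2]]'>/dev/null; python3 s.py
```

```text
yaw 27.2 z 50.32 Tz 0.062 Fz 3.39 t 24.9
yaw 25.2 z 50.29 Tz 0.164 Fz 2.37 t 25.4
```

It has bitten: the torque is about 0.16 Nm after 73°, and the tool is being drawn down. A few degrees more will make it snug.

```bash
python3 -m creep '[[0,0,0,1],[0,0,0,2],[0,0,0,2]]'>/dev/null; python3 s.py
```

```text
yaw 23.2 z 50.3 Tz 0.152 Fz 1.77 t 25.8
```

```bash
python3 -m creep '[[0,0,0,1],[0,0,0,1],[0,0,0,1]]'>/dev/null; python3 s.py
```

```text
yaw 22.2 z 50.28 Tz 0.157 Fz 0.67 t 26.3
```

Run:
```python
from h import *
st(); c=cap('wrist'); im=c['image']; hsv=cv2.cvtColor(im,cv2.COLOR_RGB2HSV)
H,S,V=[hsv[...,i].astype(int) for i in range(3)]
tz=.062
for d in cents((V<90)&~((H>105)&(H<130)&(S>120)),250,380,230,390,15):
    P=plane(c,*d[0],tz)[:2]; print(d[0].round(1),d[1],P.round(4))
cv2.imwrite('pics/w9.png',im[:,:,::-1])
```

```text
t 26.28 pos [492.2  47.3  50.3] rot [-180.     0.    22.2] F [-3.9 -1.1  0.1] T [-0.42  0.61  0.12] w 59.3 ff 30.0 q [ -8.  15. 111.  -0.  54.  59.]
[339.5 270. ] 113 [0.5175 0.0442]
[378.3 316.3] 110 [0.5033 0.0186]
[259.6 312.3] 102 [0.4846 0.0696]
[337.1 350.6] 95 [0.4792 0.0286]
```

View pics/w9.png

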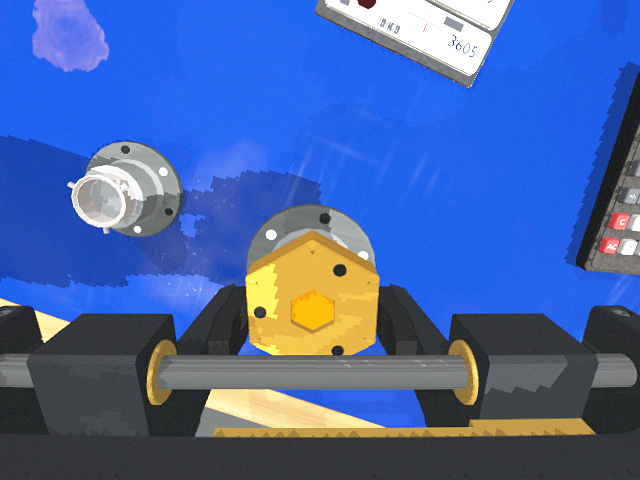

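The dots sit at the same pixels as before turning, (339,270) and (260,312), so the ring has not slipped in the grip. I'll continue a degree at a time, watching the torque.

```bash
sed -i 's/range(4)/range(8)/' s.py; python3 s.py; python3 -m creep '[[0,0,0,1],[0,0,0,1]]'>/dev/null; python3 s.py;  python3 -m creep '[[0,0,0,1],[0,0,0,1]]'>/dev/null; python3 s.py
```

```text
yaw 22.2 z 50.29 Tz 0.174 Fz 0.94 t 26.7
yaw 21.2 z 50.28 Tz 0.18 Fz 0.1 t 27.3
yaw 20.3 z 50.27 Tz 0.214 Fz 0.14 t 27.9
```

Torque is 0.21 Nm and rising about 1 N per degree, five degrees past the bite. One more degree, then release and check.

```bash
python3 -m creep '[[0,0,0,1],[0,0,0,1]]'>/dev/null; python3 s.py; python3 -m creep '[[0,0,0,0],[0,0,0,0],[0,0,0,0],[0,0,0,0]]' 1 && python3 -m creep '[[0,0,-0.5,0],[0,0,-2,0],[0,0,-5,0],[0,0,-8,0],[0,0,-10,0],[0,0,-10,0],[0,0,-10,0],[0,0,-10,0]]'
python3 - <<'E'
from h import *
st(); c=cap('wrist','w10.png'); im=c['image']; hsv=cv2.cvtColor(im,cv2.COLOR_RGB2HSV)
H,S,V=[hsv[...,i].astype(int) for i in range(3)]
D=[]
for d in cents((V<90)&~((H>105)&(H<130)&(S>120)),240,390,170,330,10):
    P=plane(c,*d[0],.062)[:2]; print(d[0].round(1),d[1],P.round(4))
E
```

```text
yaw 19.3 z 50.25 Tz 0.24 Fz -0.49 t 28.4
t: 28.77
eef_pos: [0.4934, 0.0473, 0.0509]
ee_rot: [180.0, -0.1, 19.2]
ft_force: [0.7, -0.1, 0.8]
width: 0.0842
finger_force: 0.0
t: 29.43
eef_pos: [0.4919, 0.0474, 0.1497]
ee_rot: [-180.0, 0.0, 19.2]
ft_force: [-0.7, 0.2, -0.3]
width: 0.0881
finger_force: 0.0
t 29.43 pos [491.9  47.4 149.7] rot [-180.     0.    19.2] F [-0.7  0.2 -0.3] T [ 0.04 -0.01 -0.03] w 88.1 ff 0.0 q [ -8.   6. 108.   0.  66.  62.]
[318.4 190.2] 40 [0.5329 0.0566]
[328.7 216.8] 36 [0.5172 0.0431]
[279.9 244. ] 37 [0.4858 0.0702]
[328.2 270. ] 29 [0.4781 0.0292]
```

View pics/w10.png

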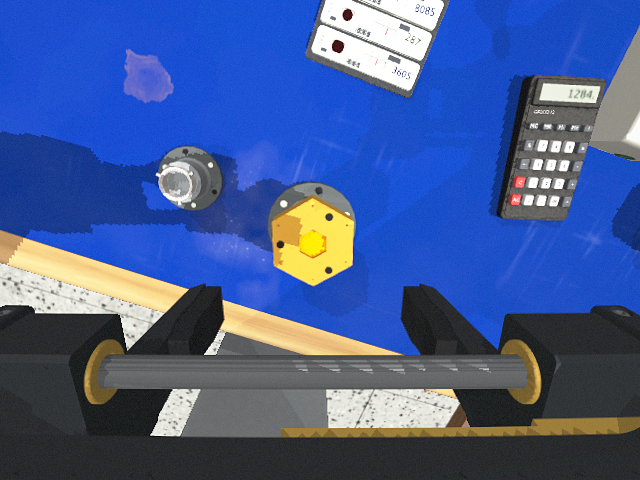

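After letting go, the ring holds at 79° past its aligned position with no spring-back, level and centred at (313,242), with the filter visible beneath it. The neighbouring things are unmoved. Handing in.

```bash
python3 -c "from workcell import robot; print(robot.sign_off())"
```

```text
the job is handed in; nothing more can be done
None
```

The filter is seated in the middle cell and the brass ring is screwed clockwise 79° until snug (about 0.24 Nm, roughly 10 N of clamping by my estimate); it held after release, and I handed the job in at about 29 s.

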